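# Weigh out a batch of clamp nuts on the spring scale

### The arm

A 7-joint arm with a two-finger parallel gripper is mounted at the origin on the work surface. World frame = base frame: x ahead of the robot, y to its left, z up, the work surface at z = 0. Lengths are in m, angles in rad, forces in N, time in s.
With the tool pointing down it reaches from about 0.35 to 0.9 m from the base axis. Payload 7.2 kg.
Tool frame: the origin (TCP) lies between the finger pads; the fingertips stand 11 mm ahead of it and the grasp point (between the pads) lies 8 mm behind it; z points along the fingers, y is the direction in which the jaws open and shut (so a half turn about z gives the same grasp; the last joint's range is limited). The gripper opens to 88 mm and grips with 3 to 60 N. Pads are 20 mm wide; open, the fingers measure 115 mm over their backs; the gripper's body (75 mm by 178 mm) begins 61 mm behind the grasp point.
Start: joints at [-1.34, 0.411, -0.013, 1.596, 0.006, 1.134, -0.082], TCP at [0.184, 0.597, 0.234] pointing down, gripper open.
Joint ranges: [-2.95, 2.95], [-0.29, 1.99], [-1.47, 1.44], [0.14, 2.54], [-1.03, 4.17], [0.13, 1.85], [-2.86, 2.86]. Speed limits (rad/s): [2.39, 2.39, 3.01, 3.01, 3.14, 3.14, 3.14].

### API

Orientations are given as a rotation vector (axis times angle).
In Python, from rig import arm gives the robot as it stands.
- The arm moves only by the tool apply_moves, never from a script. Its arguments are lists of equal length, an entry for each row: "slide": the shift along the tool's x, y, z in mm, a list of three; "turn": the turn about the tool's z in degrees. A call has 1 to 20 rows; each row is the pose to reach, as a shift and turn from the pose measured when the call began, along the tool's axes at that moment; what a row does not reach only later rows make up. A row lasts 1/10 s, in which the tool goes at most 50 mm and 8.59 degrees, less where a joint would pass 70% of its speed; a pose out of reach is approached as far as the arm can. A call with a gripper value outside its range is refused whole. "gripper" is the gripper command: -1 is shut, 1 is fully open, values between are in proportion, set as the call begins (left out, the last holds). The fingers move at their own pace and stop on an object; "force" is the grip in N (left out, the last holds). Time passes only in rows, so rows that repeat a pose let the fingers close. It gives the time, the measured TCP pose, the force and the opening at its end, in the units of the state.
- arm.sense(): the state, without advancing time (a new reading comes with each control period).
- arm.camera(name): name is "side" or "top" or "wrist"; returns a dict with "pixels" (384x512x3 uint8, red, green, blue), "fx", "fy", "cx", "cy" (pixels), "position" and "rotation" of the camera in the world; the wrist camera has in their place "mount" (4x4, takes a point from camera to tool coordinates, whose origin is the TCP and whose axes are the flange's). Camera axes: x right, y down, z forward; pixel columns grow to the right and rows downward; lengths in m; the calibration is good to about 2 mm. A picture is of the moment at which its call begins: read the wrist's pose just before it. There is no depth.
- arm.hand_in(): hands the job in, once; it reports no verdict.
The state is a dict: "time": time; "qpos": joint angles; "joint_velocities": joint speeds; "tau": joint torques, N m; "ee_pos": TCP position; "eef_rot": TCP orientation; "contact_force": force on the tool from outside, world axes, zero at the start; "wrist_torque": the same for the moment, N m; "width": finger opening in m.
Only numpy, scipy, OpenCV 4.12 (cv2) and the standard library are available. Lean on these libraries where they do the work, as an engineer would, in place of code of your own. Each camera call takes 0.05 s, during which the arm holds its last target.

### The job

Slide the spring scale along its rail by the handle post until its pan stands under the spout of the tipping tray, then press the tray's side bar down so that the nuts slide into the pan until their weight drops it onto its stop, and let the tray come back level. No nut may end up anywhere but in the pan or the tray; do not touch the nuts or the pan, and leave the other things on the bench where they are.

Things in the scene. Friction and masses are not known exactly. Their poses are not given: they have to be found in the camera images.
- rail: the straight guide rail, fixed to the bench, 150 wide and 560 long; origin at the middle of its underside on the bench (z = 0); its y axis runs along the rail (the way the carriage slides), its x axis points across it, away from the robot
- carriage (a joint): the spring scale's carriage along the rail, in m: 0 at the end towards the rail's -y, growing as it slides towards the rail's +y, up to 0.30. The pan's centre lies at rail y = value - 0.15, rail x = 0. It stays where it is left (about 3 N of friction)
- handle (a point): top centre of the carriage's plain upright steel handle post, 16 in diameter, 100 tall, its top 130 above the bench; it stands 135 to the rail's -y side of the pan's centre and moves with the carriage
- pan_floor (a point): centre of the inner floor of the round aluminium pan: 152 wide at the rim, about 104 wide at the floor, rim 41 above this point. The pan hangs from a spring round a thin column (top 230 above the bench) standing 105 from its centre on the side away from the robot. Hanging empty, its rim is 120 above the bench
- bowl: the same pan's bowl, 45 tall, wall 3; origin at the centre of its underside, 4 below the inner floor
- pan (a joint): how far the pan has sunk, in m: 0 hanging empty, 0.025 resting on the rubber stop below it. It begins to sink with about three nuts in it and reaches the stop with about five
- spout (a point): middle of the tipping tray's hinge axis, right under the tray's front lip, 160 above the bench and fixed with the stand; the nuts drop off the lip here, going towards +x of this frame (same as the rail's +x). The lip runs 45 short of the line over the pan's centre, on the robot's side of it, so the pan is under the spout when its centre has the same position along the rail as this point
- tray (a joint): tilt of the tray, rad: 0 level (resting), growing as its front goes down and its rear rises, up to 1.0. It falls back level when let go. The nuts start to slide somewhere between 0.35 and 0.7, depending on friction. The tray is a steel channel 150 long, 68 wide inside, with 30 mm walls, open at the front lip, reaching from the hinge towards the robot; its rear end rises to about 290 above the bench
- tip_bar (a point): middle of the tray's tipping bar: a round bar 16 in diameter and 55 long, parallel to the hinge axis, carried out on an arm beside the tray, 135 to the +y side of the spout and 80 in front of the hinge. It is at hinge height when the tray is level and swings down with the tray (80 radius about the hinge axis, 67 lower at full tilt). Pressing it down takes about 5 N
- nut0: a steel hex nut, 24 across flats, 13 thick, about 35 g, lying flat in the tray at the start; origin at the centre of its underside
- nut1: a steel hex nut, 24 across flats, 13 thick, about 35 g, lying flat in the tray at the start; origin at the centre of its underside
- nut2: a steel hex nut, 24 across flats, 13 thick, about 35 g, lying flat in the tray at the start; origin at the centre of its underside
- nut3: a steel hex nut, 24 across flats, 13 thick, about 35 g, lying flat in the tray at the start; origin at the centre of its underside
- nut4: a steel hex nut, 24 across flats, 13 thick, about 35 g, lying flat in the tray at the start; origin at the centre of its underside
- nut5: a steel hex nut, 24 across flats, 13 thick, about 35 g, lying flat in the tray at the start; origin at the centre of its underside
- nut6: a steel hex nut, 24 across flats, 13 thick, about 35 g, lying flat in the tray at the start; origin at the centre of its underside
- frame: bystander: a bare pale-wood picture frame, 200 x 150 x 18, lying flat, on the bench
- glue: bystander: a round glue bottle, 60 across, 150 tall, standing, on the bench
- offcut: bystander: a strip of wood, 22 x 120 x 18, lying by the rail on the robot's side, on the bench
- tin: bystander: a round tin, 80 across, 85 tall, standing, on the bench
- block: bystander: a cork sanding block, 70 x 45 x 30, on the bench
- brush: bystander: a flat brush lying on the bench

How it is judged:
On the way, in this order (a step that is already met when the one before it is completed fails the run):
1. the pan stands under the spout (within 25 mm along the rail) while the tray is still level (y of pan_floor in the frame of spout between -0.025 and 0.025 m and value of joint tray below 0.1 rad), for 0.2 s.
2. the tray has been tipped (value of joint tray above 0.2 rad).
3. the pan has dropped onto its stop (value of joint pan above 0.022 m), for 0.3 s.
At the end, for the whole second after the job is handed in: The pan rests on its stop (sunk more than 22 mm) under the spout (within 40 mm along the rail), the tray is back level (within 0.08 rad), and every nut lies still in the pan or in the tray (value of joint pan above 0.022 m and value of joint tray below 0.08 rad and y of pan_floor in the frame of spout between -0.04 and 0.04 m and (height (world z) of nut0 above 0.145 m or (horizontal distance between nut0 and pan_floor below 0.075 m and z of nut0 in the frame of pan_floor above -0.006 m)) and (height (world z) of nut1 above 0.145 m or (horizontal distance between nut1 and pan_floor below 0.075 m and z of nut1 in the frame of pan_floor above -0.006 m)) and (height (world z) of nut2 above 0.145 m or (horizontal distance between nut2 and pan_floor below 0.075 m and z of nut2 in the frame of pan_floor above -0.006 m)) and (height (world z) of nut3 above 0.145 m or (horizontal distance between nut3 and pan_floor below 0.075 m and z of nut3 in the frame of pan_floor above -0.006 m)) and (height (world z) of nut4 above 0.145 m or (horizontal distance between nut4 and pan_floor below 0.075 m and z of nut4 in the frame of pan_floor above -0.006 m)) and (height (world z) of nut5 above 0.145 m or (horizontal distance between nut5 and pan_floor below 0.075 m and z of nut5 in the frame of pan_floor above -0.006 m)) and (height (world z) of nut6 above 0.145 m or (horizontal distance between nut6 and pan_floor below 0.075 m and z of nut6 in the frame of pan_floor above -0.006 m)) and linear speed of each of nut0, nut1, nut2, nut3, nut4, nut5, nut6 below 0.02 m/s); the robot touches nothing.
It fails at once if the fingers touch a nut (more than 1 N) (contact force between the fingers and nut0 above 1 N or contact force between the fingers and nut1 above 1 N or contact force between the fingers and nut2 above 1 N or contact force between the fingers and nut3 above 1 N or contact force between the fingers and nut4 above 1 N or contact force between the fingers and nut5 above 1 N or contact force between the fingers and nut6 above 1 N).
It fails at once if the fingers touch the pan (more than 1 N) (contact force between the fingers and bowl above 1 N).
It fails at once if a bystander is moved by more than 30 mm (distance of any of frame, glue, offcut, tin, block, brush from where it was at the start of the episode above 0.03 m).
It also fails if it takes over 56 s, if anything falls off the work surface, if the arm or the gripper's body presses on something with over 40 N, if the wrist force passes 120 N, or if a joint passes its speed limit or range.

## Working session

There is one attempt and no reset: what is moved stays moved. The work goes in short steps, Python scripts to look and compute and a tool call to move; the robot and the scene stay as the last step left them, time stands still between calls to the robot, and variables do not carry over. Pictures are saved under pics/ and viewed, and the job is handed in when it is done.

Besides the shell and the picture viewer there is one more tool, called after "Request:" as name([rows], argument=value, ...), one row to a line, values as JSON. apply_moves: Moves the arm, as the interface text tells. Its arguments: {"type":"object","properties":{"slide":{"type":"array"},"turn":{"type":"array"},"gripper":{"type":"number"},"force":{"type":"number"}},"required":["slide","turn"]}

```bash
mkdir -p pics; ls
cat > h.py <<'E'
import numpy as np, cv2
from rig import arm
def snap(n,f):
    s=arm.sense() if n=="wrist" else None
    c=arm.camera(n); cv2.imwrite(f"pics/{f}.png",cv2.cvtColor(c["pixels"],cv2.COLOR_RGB2BGR))
    import pickle; pickle.dump((c,s),open(f"pics/{f}.pkl","wb")); return c
def load(f):
    import pickle; return pickle.load(open(f"pics/{f}.pkl","rb"))
def ray(c,u,v):
    d=np.array([(u-c["cx"])/c["fx"],(v-c["cy"])/c["fy"],1.0]); R=np.array(c["rotation"])
    return np.array(c["position"]),R@d
def plane(c,u,v,z):
    p,d=ray(c,u,v); return p+d*(z-p[2])/d[2]
def proj(c,P):
    q=np.array(c["rotation"]).T@(np.array(P)-np.array(c["position"])); return c["fx"]*q[0]/q[2]+c["cx"],c["fy"]*q[1]/q[2]+c["cy"]
def tri(c1,a,c2,b):
    p,d=ray(c1,*a);q,e=ray(c2,*b);d/=np.linalg.norm(d);e/=np.linalg.norm(e)
    t=np.linalg.lstsq(np.c_[d,-e],q-p,rcond=None)[0]; A=p+t[0]*d;B=q+t[1]*e
    return (A+B)/2,np.linalg.norm(A-B)
E
python3 - <<'E'
from h import *
for n in("top","side"):
    c=snap(n,n+"0"); print(n,c["position"],c["rotation"],c["fx"],c["cx"],c["cy"])
s=arm.sense();print(s)
E
```

```text
pics
top [0.41582364 0.02159243 1.65977186] [-2.19564182  2.18189687 -0.11107238] 428.2345109298236 250.44903850039802 193.74462611845848
side [ 0.01292591 -0.55360451  0.79256415] [-2.15674427  0.85898902 -0.39223144] 375.2425374644659 257.19362136603525 191.56728230484325
{'time': 0.1, 'qpos': array([-1.34019552,  0.41182246, -0.0127144 ,  1.59698629,  0.00561448,
        1.13428879, -0.08222373]), 'joint_velocities': array([-0.00082799, -0.00155265, -0.00039453, -0.00207633, -0.00065687,
       -0.00051335, -0.00093988]), 'tau': array([ 3.64239837e-03, -5.89098358e+01,  6.44110702e-01, -2.91708434e+01,
       -5.37708064e-02,  1.45195780e-02,  4.60539297e-05]), 'ee_pos': array([0.18389043, 0.5968612 , 0.23288094]), 'eef_rot': array([-4.67581762e-01, -3.10649602e+00,  2.30200042e-03]), 'contact_force': array([-0.24929127, -0.19675041, -0.61799902]), 'wrist_torque': array([-0.0064257 , -0.03181161, -0.01594795]), 'width': 0.08789640764172403}
```

```bash
sed -i 's/c=arm.camera(n);/c=arm.camera(n)\n    if "rotation" in c: c["rotation"]=cv2.Rodrigues(np.array(c["rotation"],float))[0]\n   /' h.py
sed -i 's/^    cv2/    cv2/' h.py
python3 - <<'E'
from h import *
snap("top","top1");snap("side","side1")
for f in("top1","side1"):
    im=cv2.imread(f"pics/{f}.png"); cv2.imwrite(f"pics/{f}b.png",cv2.resize(im,(800,600),interpolation=cv2.INTER_CUBIC))
E
```

```text
(no output)
```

View pics/top1b.png

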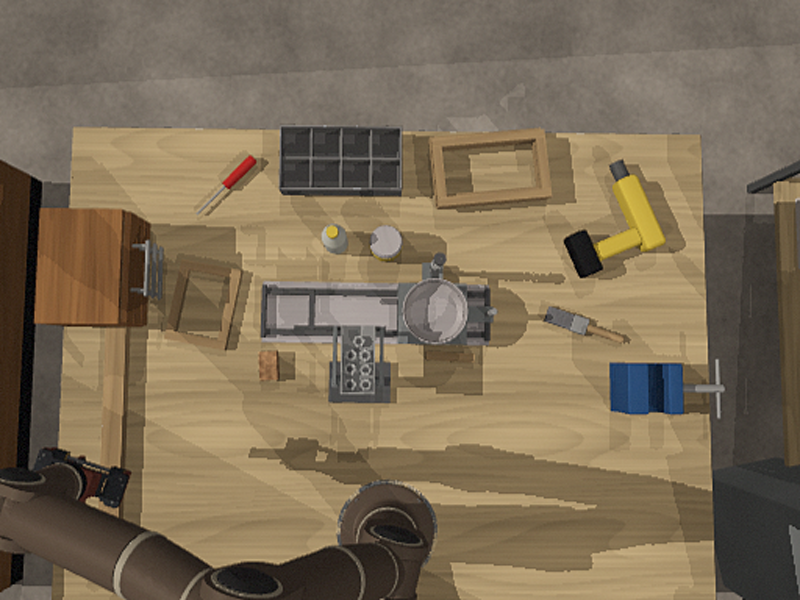

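View pics/side1b.png

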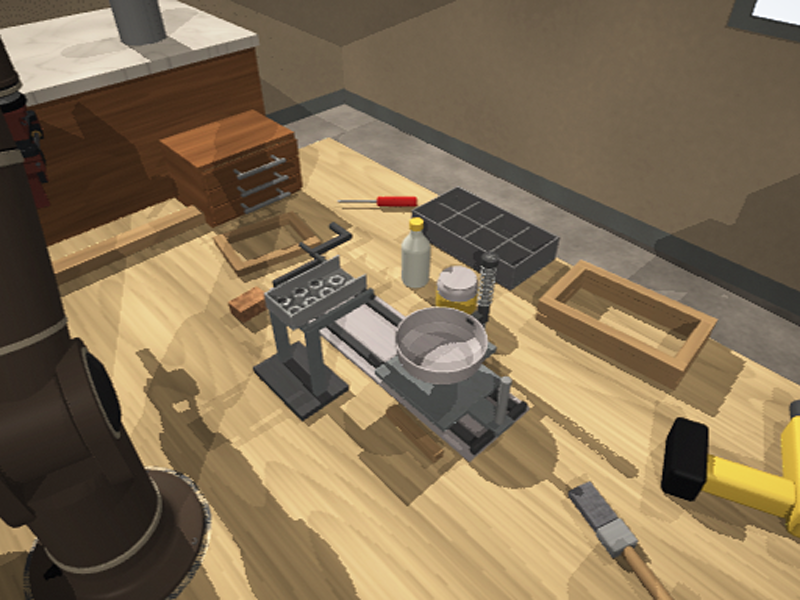

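Run:
```python
from h import *
im=cv2.imread("pics/top1.png")[155:265,150:330]; cv2.imwrite("pics/t_crop.png",cv2.resize(im,None,fx=4.4,fy=4.4,interpolation=cv2.INTER_CUBIC))
im=cv2.imread("pics/side1.png")[135:300,155:345]; cv2.imwrite("pics/s_crop.png",cv2.resize(im,None,fx=3.6,fy=3.6,interpolation=cv2.INTER_CUBIC))
```

```text
(no output)
```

View pics/t_crop.png

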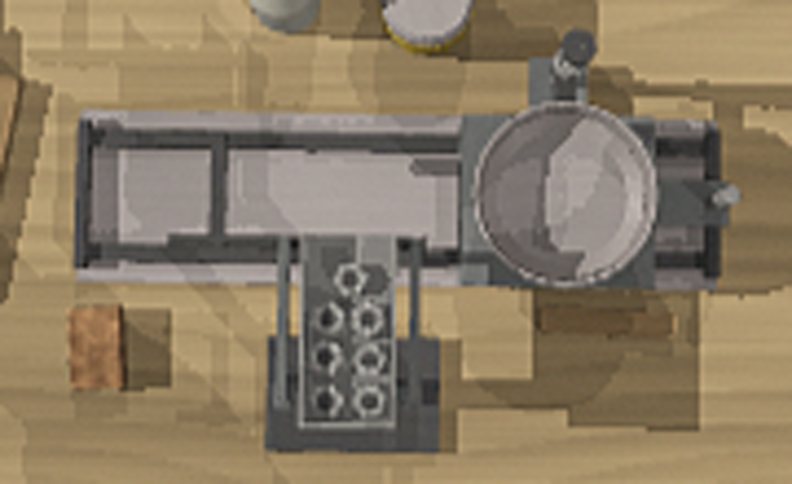

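View pics/s_crop.png

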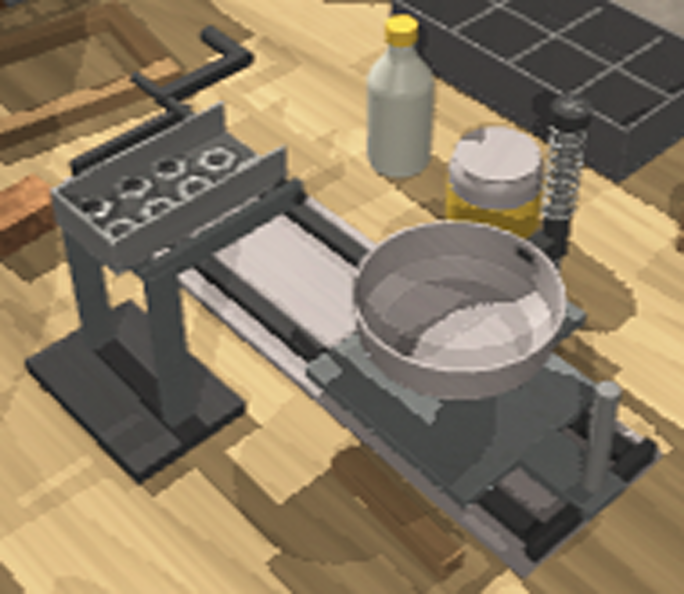

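Run:
```python
from h import *
t,_=load("top1");s,_=load("side1")
T=lambda x,y:(150+x/4.4-.4,155+y/4.4-.4); S=lambda x,y:(155+x/3.6-.4,135+y/3.6-.4)
p=lambda n,v:print(n,np.round(v,4))
h,e=tri(t,T(737,190),s,S(609,387));p("handle",h);print(e)
p("handle top z.13",plane(t,*T(737,190),.13)); p("side",plane(s,*S(609,387),.13))
print("pan rim top",[plane(t,*T(x,y),.12).round(4) for x,y in((565,195),(474,195),(657,195),(565,102),(565,288))])
el=[plane(s,*S(x,y),.12).round(4) for x,y in((461,310),(355,305),(566,310))];print(el)
print("rail L/R ends",[plane(t,*T(x,y),.02).round(4) for x,y in((77,112),(77,280),(720,125),(720,285))])
print("tray top corners",[plane(t,*T(x,y),.19).round(4) for x,y in((300,425),(396,425),(305,240),(395,240))])
print("lip side",[plane(s,*S(x,y),.19).round(4) for x,y in((220,107),(285,150),(55,190),(120,265))])
print("bar side z.16",[plane(s,*S(x,y),.168).round(4) for x,y in((207,33),(250,57))])
print("bar top z.16",[plane(t,*T(x,y),.168).round(4) for x,y in((90,140),(217,140))])
for z in(.0,.02):print("frame etc")
```

```text
handle [ 0.526  -0.2442  0.1322]
0.007603207160818904
handle top z.13 [ 0.5288 -0.2475  0.13  ]
side [ 0.5247 -0.2407  0.13  ]
pan rim top [array([ 0.5244, -0.1076,  0.12  ]), array([ 0.5239, -0.0329,  0.12  ]), array([ 0.5249, -0.1833,  0.12  ]), array([ 0.6012, -0.1076,  0.12  ]), array([ 0.4482, -0.1077,  0.12  ])]
[array([ 0.5129, -0.1208,  0.12  ]), array([ 0.4627, -0.0666,  0.12  ]), array([ 0.5659, -0.1709,  0.12  ])]
rail L/R ends [array([0.6011, 0.3103, 0.02  ]), array([0.4548, 0.3072, 0.02  ]), array([ 0.594 , -0.2523,  0.02  ]), array([ 0.4538, -0.2513,  0.02  ])]
tray top corners [array([0.3398, 0.1034, 0.19  ]), array([0.3402, 0.0292, 0.19  ]), array([0.4829, 0.1012, 0.19  ]), array([0.4834, 0.031 , 0.19  ])]
lip side [array([0.4831, 0.1008, 0.19  ]), array([0.485 , 0.0295, 0.19  ]), array([0.3417, 0.1047, 0.19  ]), array([0.3305, 0.0131, 0.19  ])]
bar side z.16 [array([0.5557, 0.2108, 0.168 ]), array([0.5595, 0.1602, 0.168 ])]
bar top z.16 [array([0.5621, 0.2735, 0.168 ]), array([0.5629, 0.173 , 0.168 ])]
frame etc
frame etc
```

```bash
cat >> h.py <<'E'
def to(P,yang=None):
    s=arm.sense();R=cv2.Rodrigues(np.array(s["eef_rot"],float))[0]
    d=R.T@(np.array(P)-s["ee_pos"])*1000; a=np.degrees(np.arctan2(R[1,1],R[0,1]))
    print("slide",d.round(1),"turn",None if yang is None else round(a-yang,1),"| at",s["ee_pos"].round(4),"yang",round(a,2),"tz",R[:,2].round(4),"F",s["contact_force"].round(1),"w",round(float(s["width"]),4),"t",round(s["time"],2))
E
python3 -c "
from h import *
to((.2,.55,.34),0);to((.527,-.246,.34),0)"
```

```text
slide [ -29.2  -40.3 -106.8] turn 72.9 | at [0.1839 0.597  0.2331] yang 72.88 tz [-2.e-04 -1.e-03 -1.e+00] F [ 0.1 -0.2  0.3] w 0.0877 t 0.2
slide [-576.  -704.8 -106.1] turn 72.9 | at [0.1839 0.597  0.2331] yang 72.88 tz [-2.e-04 -1.e-03 -1.e+00] F [ 0.1 -0.2  0.3] w 0.0877 t 0.2
```

Request:
apply_moves([
  [-10,-15,-50],
  [-29,-40,-106],
  [-576,-705,-106],
  [-576,-705,-106],
  [-576,-705,-106],
  [-576,-705,-106],
  [-576,-705,-106],
  [-576,-705,-106],
  [-576,-705,-106],
  [-576,-705,-106],
  [-576,-705,-106],
  [-576,-705,-106],
  [-576,-705,-106],
  [-576,-705,-106],
  [-576,-705,-106],
  [-576,-705,-106],
  [-576,-705,-106],
  [-576,-705,-106],
  [-576,-705,-106],
  [-576,-705,-106],
], turn=[0,8,16,24,32,40,48,56,64,72.9,72.9,72.9,72.9,72.9,72.9,72.9,72.9,72.9,72.9,72.9], gripper=0.2)

```text
time: 2.2
ee_pos: [0.5271, -0.2506, 0.3393]
eef_rot: [2.224, 2.216, -0.006]
contact_force: [0.5, -0.6, 1.1]
width: 0.0526
```

```bash
python3 -c "
from h import *
to((.527,-.246,.30),0)"
```

```text
slide [ 4.7 -0.1 39.3] turn -0.2 | at [ 0.5271 -0.2506  0.3393] yang -0.22 tz [-0.0013 -0.0037 -1.    ] F [ 0.5 -0.6  1.1] w 0.0526 t 2.2
```

Wait to settle, then look with the wrist camera to measure the handle and the tip bar more precisely.

Request:
apply_moves([
  [5,0,0],
  [5,0,0],
], turn=[0,0])

```text
time: 2.4
ee_pos: [0.5269, -0.2453, 0.3387]
eef_rot: [2.226, 2.216, -0.007]
contact_force: [0.0, 0.4, 0.2]
width: 0.0529
```

Run:
```python
from h import *
to((.527,-.246,.13),0)
c=snap("wrist","w1");print(c["mount"],c["fx"],c["cx"],c["cy"])
im=cv2.imread("pics/w1.png");cv2.imwrite("pics/w1b.png",cv2.resize(im,(800,600)))
```

```text
slide [1.000e-01 7.000e-01 2.087e+02] turn -0.3 | at [ 0.5269 -0.2453  0.3387] yang -0.27 tz [-0.0026 -0.0036 -1.    ] F [0.  0.4 0.2] w 0.0529 t 2.4
[[ 1.20288327e-05 -9.68853908e-01 -2.47633005e-01  6.65045699e-02]
 [ 9.99999978e-01 -3.97002661e-05  2.03900891e-04 -2.25777614e-03]
 [-2.07381272e-04 -2.47633002e-01  9.68853887e-01 -1.52133364e-01]
 [ 0.00000000e+00  0.00000000e+00  0.00000000e+00  1.00000000e+00]] 274.5069759838205 256.0934424044599 193.51169573388572
```

View pics/w1b.png

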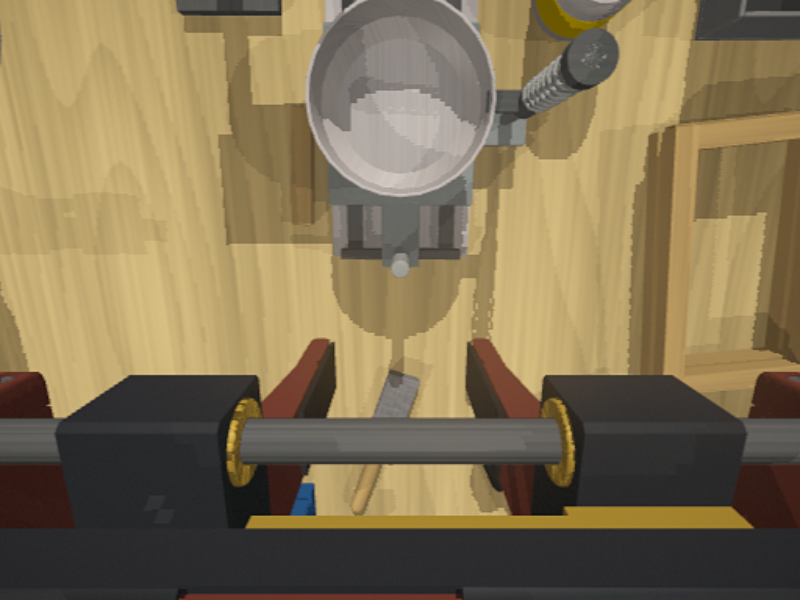

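```bash
cat >> h.py <<'E'
def wcam(f):
    c,s=load(f);R=cv2.Rodrigues(np.array(s["eef_rot"],float))[0];M=np.array(c["mount"])
    c["position"]=s["ee_pos"]+R@M[:3,3];c["rotation"]=R@M[:3,:3];return c
E
python3 - <<'E'
from h import *
c=wcam("w1");k=.64
print("handle",plane(c,400*k,266*k,.13), "pan rim L,R,near", [plane(c,u*k,v*k,.12).round(4) for u,v in((307,97),(495,97),(400,195))])
to((.527,-.246,.115),0)
E
```

```text
handle [ 0.52405892 -0.23987039  0.13      ] pan rim L,R,near [array([ 0.4508, -0.1055,  0.12  ]), array([ 0.6001, -0.1063,  0.12  ]), array([ 0.5243, -0.1814,  0.12  ])]
slide [ -0.9   0.5 224. ] turn -0.2 | at [ 0.527  -0.2445  0.339 ] yang -0.18 tz [-0.002  -0.0028 -1.    ] F [ 0.2  0.1 -0. ] w 0.0526 t 2.45
```

Request:
apply_moves([
  [3.5,-2,50],
  [3.5,-2,100],
  [3.5,-2,150],
  [3.5,-2,180],
  [3.5,-2,210],
  [3.5,-2,240],
  [3.5,-2,240],
], turn=[0,0,0,0,0,0,0])

```text
time: 3.15
ee_pos: [0.5228, -0.2384, 0.0962]
eef_rot: [-2.218, -2.217, 0.008]
contact_force: [0.6, 0.0, -0.1]
width: 0.0526
```

Request:
apply_moves([
  [0,0,0],
  [0,0,0],
  [0,0,0],
  [0,0,0],
  [0,0,0],
  [0,0,0],
], turn=[0,0,0,0,0,0], gripper=-1, force=10)

```text
time: 3.75
ee_pos: [0.5257, -0.2384, 0.0973]
eef_rot: [-2.221, -2.222, 0.003]
contact_force: [7.3, -0.8, -2.2]
width: 0.0156
```

Run:
```python
from h import *
to((.527,-.246,.115),0)
c=snap("wrist","w2")
im=cv2.imread("pics/w2.png");cv2.imwrite("pics/w2b.png",cv2.resize(im,(800,600)))
```

```text
slide [ -7.6   1.3 -17.7] turn 0.0 | at [ 0.5257 -0.2384  0.0973] yang 0.02 tz [-0.0017 -0.0014 -1.    ] F [ 7.3 -0.8 -2.2] w 0.0156 t 3.75
```

View pics/w2b.png

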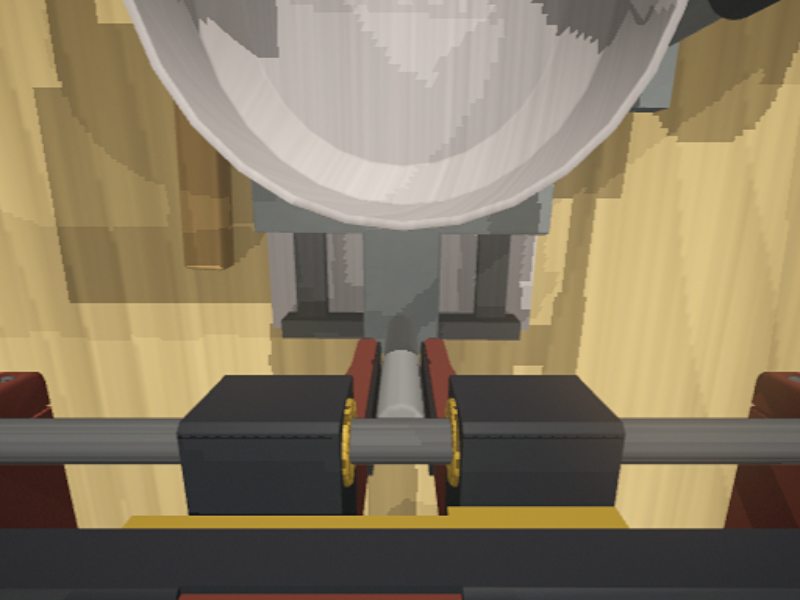

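Request:
apply_moves([
  [8,0,0],
  [20,0,0],
  [32,0,0],
  [44,0,0],
  [56,0,0],
  [68,0,0],
  [80,0,0],
  [92,0,0],
  [104,0,0],
  [116,0,0],
  [128,0,0],
  [140,0,0],
  [150,0,0],
  [160,0,0],
  [166,0,0],
  [172,0,0],
  [172,0,0],
  [172,0,0],
], turn=[0,0,0,0,0,0,0,0,0,0,0,0,0,0,0,0,0,0])

```text
time: 5.6
ee_pos: [0.5273, -0.0643, 0.0974]
eef_rot: [2.218, 2.224, 0.001]
contact_force: [7.2, 2.3, -6.5]
width: 0.0158
```

Run:
```python
from h import *
to((.527,-.066,.115),0)
snap("top","top2");snap("side","side2")
im=cv2.imread("pics/top2.png")[155:265,150:330]; cv2.imwrite("pics/t2.png",cv2.resize(im,None,fx=4.4,fy=4.4,interpolation=cv2.INTER_CUBIC))
im=cv2.imread("pics/side2.png")[135:300,155:345]; cv2.imwrite("pics/s2.png",cv2.resize(im,None,fx=3.6,fy=3.6,interpolation=cv2.INTER_CUBIC))
```

```text
slide [ -1.7  -0.2 -17.6] turn 0.1 | at [ 0.5273 -0.0643  0.0974] yang 0.15 tz [ 1.2e-03 -3.0e-04 -1.0e+00] F [ 7.2  2.3 -6.5] w 0.0158 t 5.6
```

View pics/t2.png

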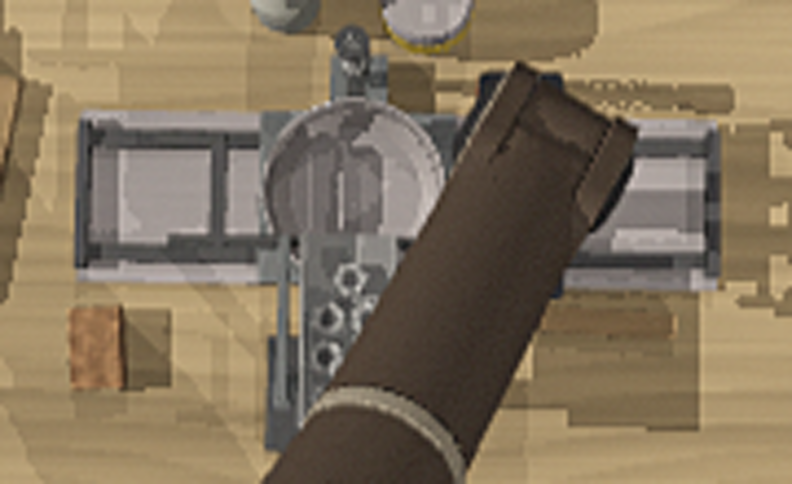

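View pics/s2.png

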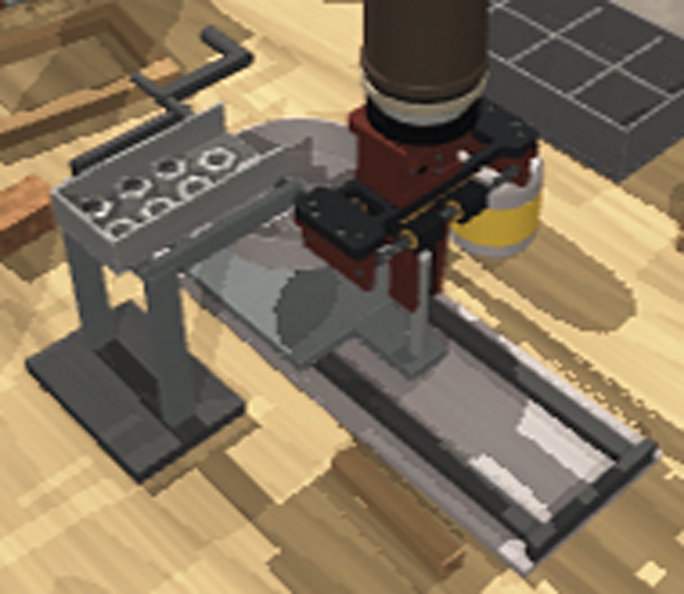

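Run:
```python
from h import *
t,_=load("top2");s,_=load("side2")
for P in((.563,.1735,.16),(.563,.201,.16),(.563,.2285,.16),(.483,.066,.16)):
    a=np.array(proj(t,P));b=np.array(proj(s,P));print(P,((a-(150,155)+.4)*4.4).round(),((b-(155,135)+.4)*3.6).round())
```

```text
(0.563, 0.1735, 0.16) [217. 141.] [243.  57.]
(0.563, 0.201, 0.16) [183. 141.] [222.  43.]
(0.563, 0.2285, 0.16) [148. 140.] [201.  29.]
(0.483, 0.066, 0.16) [351. 242.] [252. 160.]
```

Request:
apply_moves([
  [0,0,0],
  [0,0,0],
  [0,0,0],
  [0,0,0],
  [0,0,-10],
  [0,0,-30],
  [0,0,-70],
  [0,0,-110],
  [0,0,-150],
  [0,0,-190],
  [0,0,-225],
  [0,0,-225],
], turn=[0,0,0,0,0,0,0,0,0,0,0,0], gripper=0.2)

```text
time: 6.9
ee_pos: [0.5286, -0.0655, 0.3273]
eef_rot: [2.216, 2.219, 0.01]
contact_force: [0.4, -0.1, -0.6]
width: 0.0528
```

Run:
```python
from h import *
to((.563,.2,.32),0)
c=snap("wrist","w3");snap("top","top3")
im=cv2.imread("pics/w3.png");cv2.imwrite("pics/w3b.png",cv2.resize(im,(800,600)))
```

```text
slide [265.4  34.7   7.8] turn 0.1 | at [ 0.5286 -0.0655  0.3273] yang 0.08 tz [ 8.3e-03  9.0e-04 -1.0e+00] F [ 0.4 -0.1 -0.6] w 0.0528 t 6.9
```

View pics/w3b.png

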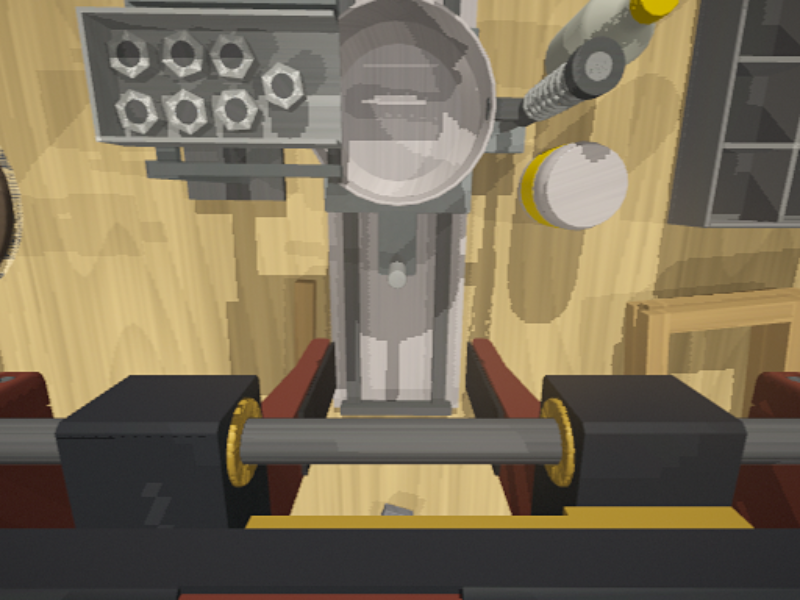

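Run:
```python
from h import *
c=wcam("w3");k=.64
print("post",plane(c,397*k,273*k,.13),"rim near",plane(c,402*k,205*k,.12),"rim R",plane(c,495*k,103*k,.12))
print("tray near wall rear/front",plane(c,97*k,138*k,.19),plane(c,340*k,143*k,.19),"far",plane(c,80*k,12*k,.19))
t,_=load("top3")
g=t["pixels"][155:265,150:330]
im=cv2.resize(g[:,:,::-1],None,fx=4.4,fy=4.4,interpolation=cv2.INTER_CUBIC);cv2.imwrite("pics/t3.png",im)
```

```text
post [ 0.52549042 -0.06305389  0.13      ] rim near [ 0.5296152  -0.00848759  0.12      ] rim R [0.60148379 0.06868887 0.12      ]
tray near wall rear/front [0.3361326  0.03435959 0.19      ] [0.48921734 0.03173733 0.19      ] far [0.33818452 0.10435724 0.19      ]
```

View pics/t3.png

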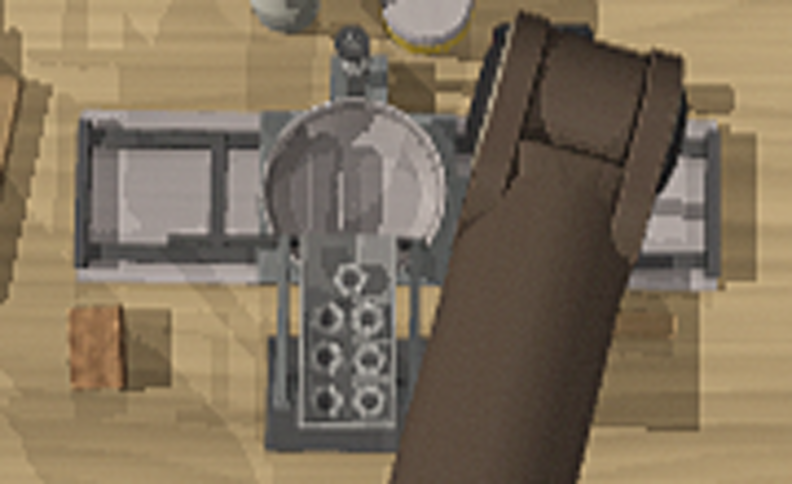

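Request:
apply_moves([
  [45,6,8],
  [90,12,8],
  [135,18,8],
  [180,24,8],
  [220,29,8],
  [250,33,8],
  [265,35,8],
  [265,35,8],
  [265,35,8],
], turn=[0,0,0,0,0,0,0,0,0], gripper=-1)

```text
time: 7.9
ee_pos: [0.5613, 0.1985, 0.315]
eef_rot: [2.22, 2.22, 0.001]
contact_force: [-0.3, -0.6, -1.2]
width: 0.0005
```

Run:
```python
from h import *
to((.561,.201,.195),0)
```

```text
slide [  2.5  -0.5 120. ] turn 0.0 | at [0.5613 0.1985 0.315 ] yang 0.02 tz [ 1.9e-03 -8.0e-04 -1.0e+00] F [-0.3 -0.6 -1.2] w 0.0005 t 7.9
```

Request:
apply_moves([
  [2.5,0,35],
  [2.5,0,70],
  [2.5,0,95],
  [2.5,0,112],
  [2.5,0,120],
  [2.5,0,120],
], turn=[0,0,0,0,0,0])

```text
time: 8.5
ee_pos: [0.5613, 0.199, 0.1947]
eef_rot: [2.223, 2.218, -0.001]
contact_force: [-0.6, -0.7, 1.4]
width: 0.0001
```

Run:
```python
from h import *
to((.561,.201,.179),0)
snap("side","side4");snap("wrist","w4")
im=cv2.imread("pics/side4.png")[95:260,155:345]; cv2.imwrite("pics/s4.png",cv2.resize(im,None,fx=3.6,fy=3.6,interpolation=cv2.INTER_CUBIC))
im=cv2.imread("pics/w4.png");cv2.imwrite("pics/w4b.png",cv2.resize(im,(800,600)))
```

```text
slide [ 2.  -0.3 15.7] turn -0.1 | at [0.5613 0.199  0.1947] yang -0.12 tz [ 9.0e-04 -1.6e-03 -1.0e+00] F [-0.6 -0.7  1.4] w 0.0001 t 8.5
```

View pics/s4.png

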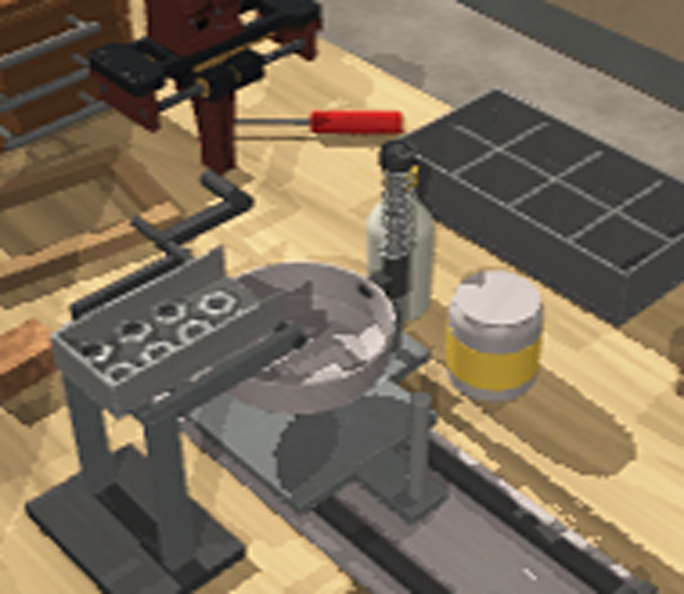

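View pics/w4b.png

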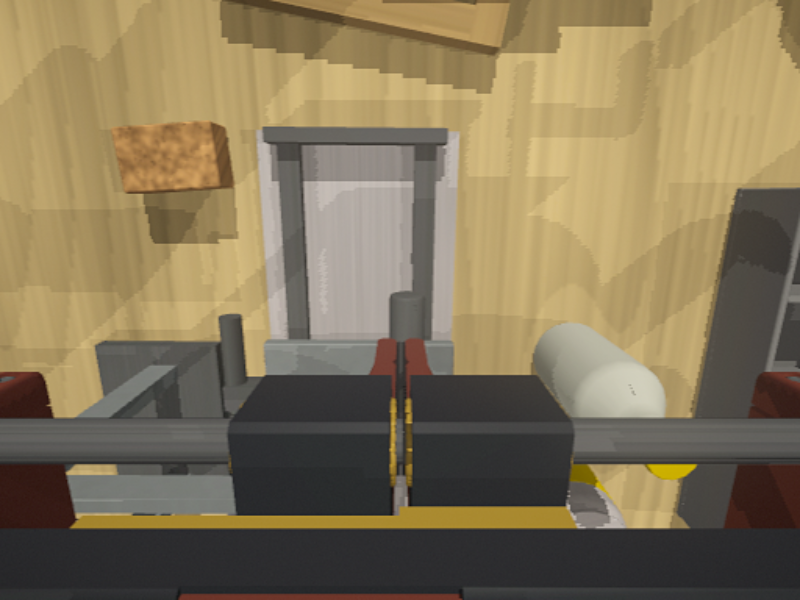

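Request:
apply_moves([
  [0,0,10],
  [0,0,16],
  [0,0,20],
  [0,0,24],
  [0,0,28],
  [0,0,32],
  [0,-1,35],
  [0,-2,38],
  [0,-2,40],
  [0,-3,42],
  [0,-3,43],
  [0,-3,43],
], turn=[0,0,0,0,0,0,0,0,0,0,0,0])

```text
time: 9.8
ee_pos: [0.5591, 0.2, 0.1529]
eef_rot: [2.221, 2.219, 0.002]
contact_force: [1.5, -0.5, 3.5]
width: 0.0003
```

```bash
cat > look.py <<'E'
import sys
from h import *
n=sys.argv[1]
to((.561,.201,.179),0)
snap("side","side"+n)
im=cv2.imread(f"pics/side{n}.png")[95:260,155:345]; cv2.imwrite(f"pics/s{n}.png",cv2.resize(im,None,fx=3.6,fy=3.6,interpolation=cv2.INTER_CUBIC))
E
python3 look.py 5
```

```text
slide [  1.    2.  -26.1] turn -0.1 | at [0.5591 0.2    0.1529] yang -0.06 tz [ 2.7e-03 -5.0e-04 -1.0e+00] F [ 1.5 -0.5  3.5] w 0.0003 t 9.8
```

View pics/s5.png

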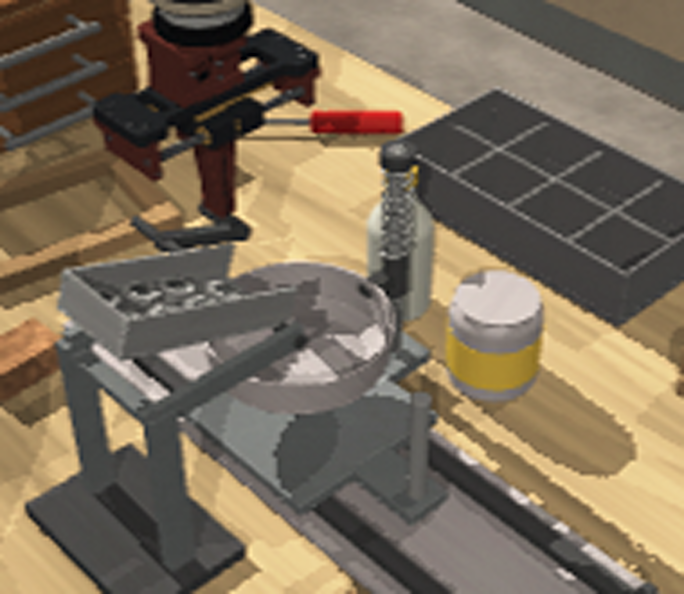

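Request:
apply_moves([
  [0,0,1],
  [0,-1,2],
  [0,-1,3],
  [0,-2,4],
  [0,-2,5],
  [0,-3,6],
  [0,-3,7],
  [0,-3,8],
  [0,-4,9],
  [0,-4,10],
  [0,-4,10],
  [0,-4,10],
], turn=[0,0,0,0,0,0,0,0,0,0,0,0])

```text
time: 11.05
ee_pos: [0.5548, 0.2001, 0.1428]
eef_rot: [2.221, 2.219, 0.002]
contact_force: [-0.5, 0.0, 3.4]
width: 0.0006
```

```bash
python3 look.py 6
```

```text
slide [  0.9   6.3 -36.2] turn -0.1 | at [0.5548 0.2001 0.1428] yang -0.06 tz [ 1.9e-03 -5.0e-04 -1.0e+00] F [-0.5  0.   3.4] w 0.0006 t 11.05
```

View pics/s6.png

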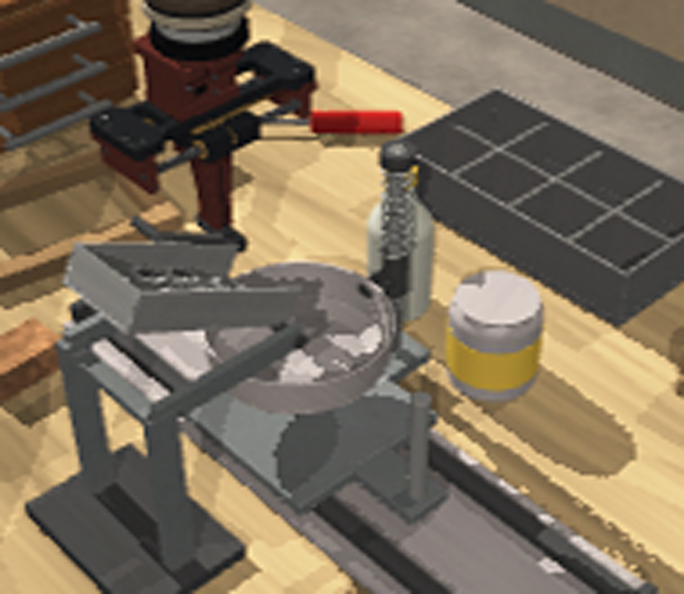

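Request:
apply_moves([
  [0,0,1],
  [0,-1,2],
  [0,-1,3],
  [0,-2,4],
  [0,-3,5],
  [0,-3,6],
  [0,-4,7],
  [0,-4,8],
  [0,-4,8],
  [0,-4,8],
], turn=[0,0,0,0,0,0,0,0,0,0])

```text
time: 12.1
ee_pos: [0.5506, 0.2, 0.1346]
eef_rot: [2.221, 2.219, 0.001]
contact_force: [0.1, -0.3, 0.9]
width: 0.0003
```

```bash
python3 look.py 7
```

```text
slide [  1.   10.5 -44.3] turn -0.1 | at [0.5506 0.2    0.1346] yang -0.05 tz [ 1.5e-03 -7.0e-04 -1.0e+00] F [ 0.1 -0.3  0.9] w 0.0003 t 12.1
```

View pics/s7.png

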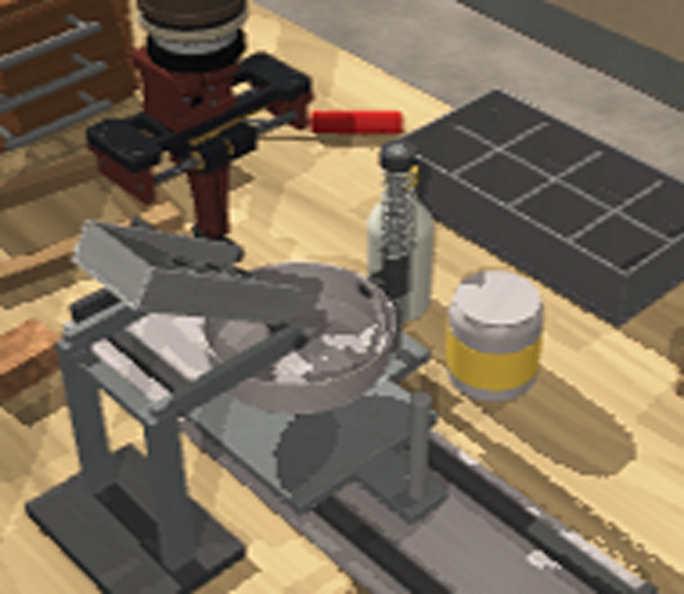

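Request:
apply_moves([
  [0,0,0],
  [0,0,0],
  [0,0,0],
  [0,0,0],
  [0,0,0],
], turn=[0,0,0,0,0])

```text
time: 12.65
ee_pos: [0.5505, 0.2, 0.1346]
eef_rot: [2.221, 2.219, 0.001]
contact_force: [0.7, 0.3, 0.2]
width: 0.0002
```

```bash
python3 look.py 8
python3 - <<'E'
from h import *
snap("top","top8");im=cv2.imread("pics/top8.png")[155:265,150:330]; cv2.imwrite("pics/t8.png",cv2.resize(im,None,fx=4.4,fy=4.4,interpolation=cv2.INTER_CUBIC))
E
```

```text
slide [  1.   10.5 -44.4] turn -0.1 | at [0.5505 0.2    0.1346] yang -0.05 tz [ 1.3e-03 -7.0e-04 -1.0e+00] F [0.7 0.3 0.2] w 0.0002 t 12.65
```

View pics/s8.png

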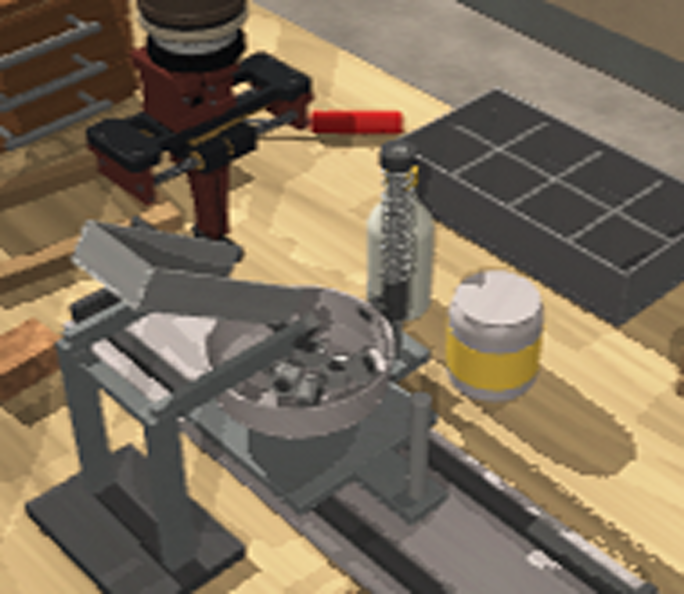

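View pics/t8.png

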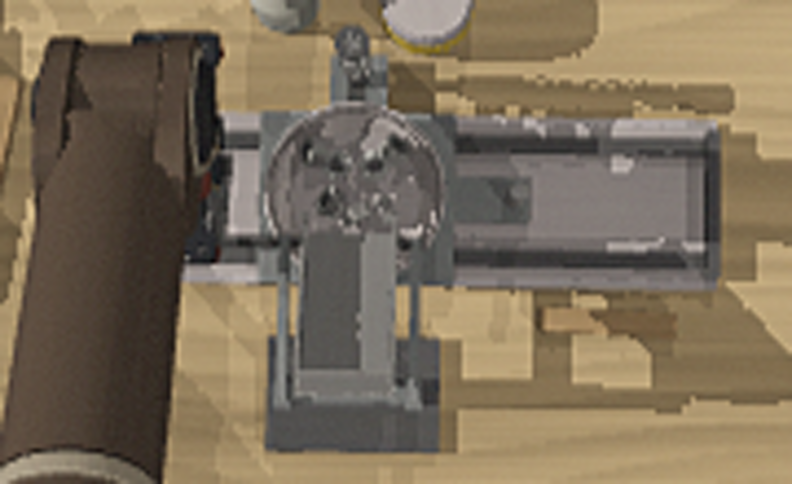

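Request:
apply_moves([
  [0,1,-2],
  [0,2,-5],
  [0,4,-9],
  [0,6,-13],
  [0,8,-17],
  [0,9,-21],
  [0,10,-25],
  [0,10,-29],
  [0,10,-33],
  [0,10,-37],
  [0,10,-41],
  [0,10,-45],
  [0,10,-50],
  [0,10,-80],
  [0,10,-120],
  [0,10,-160],
  [0,10,-160],
  [0,10,-160],
], turn=[0,0,0,0,0,0,0,0,0,0,0,0,0,0,0,0,0,0])

```text
time: 14.55
ee_pos: [0.5604, 0.2003, 0.2953]
eef_rot: [2.221, 2.22, 0.003]
contact_force: [-0.4, 0.3, -0.7]
width: 0.0005
```

```bash
python3 look.py 9
python3 - <<'E'
from h import *
snap("top","top9");im=cv2.imread("pics/top9.png")[155:265,150:330]; cv2.imwrite("pics/t9.png",cv2.resize(im,None,fx=4.4,fy=4.4,interpolation=cv2.INTER_CUBIC))
E
```

```text
slide [  0.7   0.3 116.3] turn -0.0 | at [0.5604 0.2003 0.2953] yang -0.04 tz [ 2.4e-03  5.0e-04 -1.0e+00] F [-0.4  0.3 -0.7] w 0.0005 t 14.55
```

View pics/s9.png

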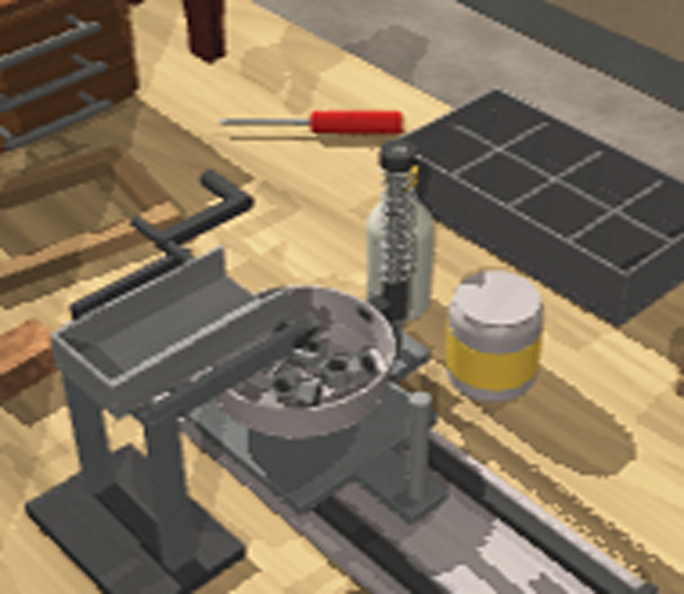

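View pics/t9.png

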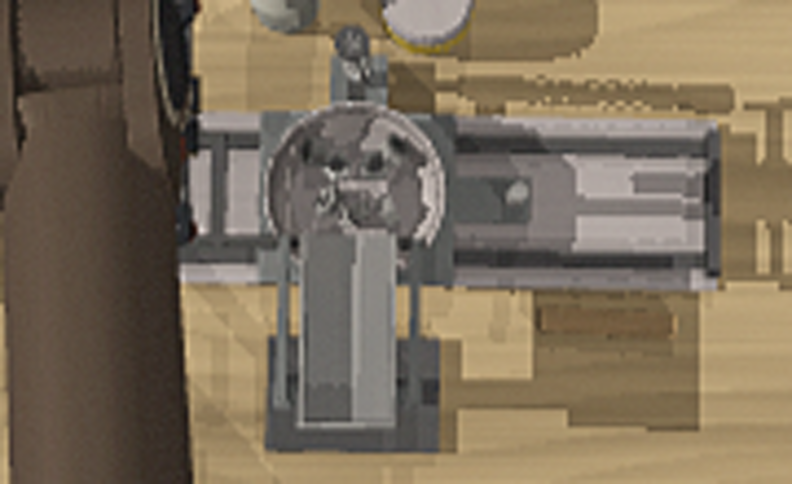

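Request:
apply_moves([
  [0,0,-50],
  [0,0,-100],
  [-50,-8,-100],
  [-100,-16,-100],
  [-150,-24,-100],
  [-190,-30,-100],
  [-210,-30,-100],
  [-210,-30,-100],
  [-210,-30,-100],
], turn=[0,0,0,0,0,0,0,0,0])

```text
time: 15.55
ee_pos: [0.5292, -0.009, 0.393]
eef_rot: [-2.222, -2.22, 0.003]
contact_force: [0.3, 0.7, -0.1]
width: 0.0007
```

Run:
```python
from h import *
snap("wrist","w10"); snap("side","side10")
im=cv2.imread("pics/w10.png")[:260];cv2.imwrite("pics/w10b.png",cv2.resize(im,None,fx=1.56,fy=1.56,interpolation=cv2.INTER_CUBIC))
im=cv2.imread("pics/side10.png");a=cv2.imread("pics/side4.png")
z=lambda i:cv2.resize(i[165:225,205:275],None,fx=5.7,fy=5.7,interpolation=cv2.INTER_CUBIC)
cv2.imwrite("pics/s10.png",np.hstack([z(a),z(im)]))
s,_=load("side10")
for zz in(.12,.095):
  print(zz,[((np.array(proj(s,(.525+.076*np.cos(t),.067+.076*np.sin(t),zz)))-(205,165))*5.7).round() for t in np.radians((-135,-90,-45,45))])
```

```text
0.12 [array([170., 211.]), array([288., 181.]), array([337., 108.]), array([191.,  11.])]
0.095 [array([172., 250.]), array([288., 220.]), array([336., 147.]), array([193.,  49.])]
```

View pics/w10b.png

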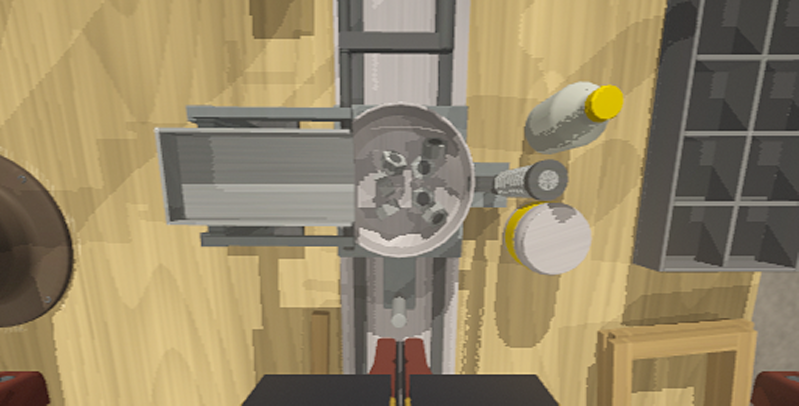

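View pics/s10.png

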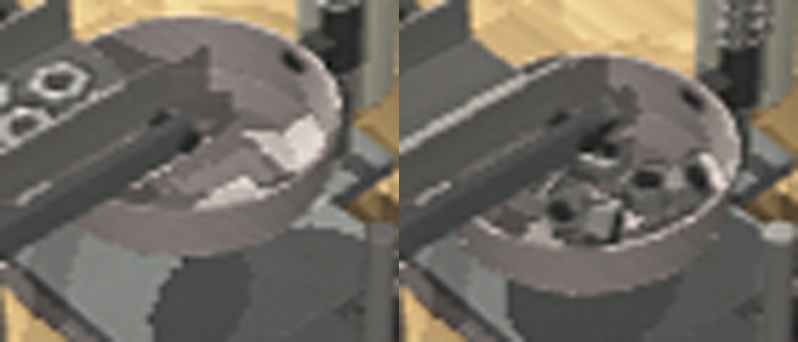

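Run:
```python
from h import *
im=cv2.imread("pics/w10.png")[60:170,220:310];cv2.imwrite("pics/w10c.png",cv2.resize(im,None,fx=5.4,fy=5.4,interpolation=cv2.INTER_CUBIC))
```

```text
(no output)
```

View pics/w10c.png

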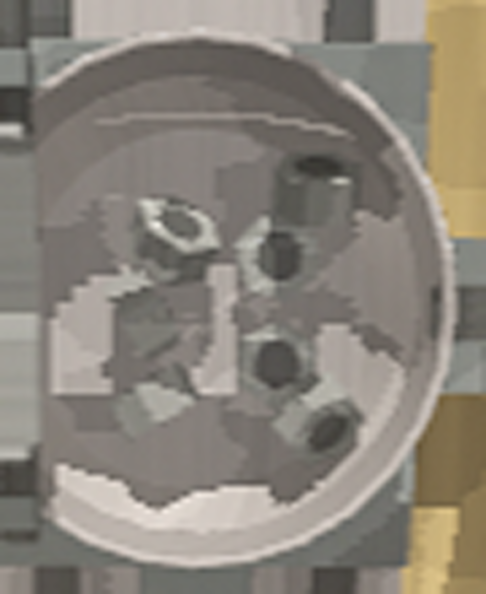

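```bash
python3 -c "
from h import *
s=arm.sense();print(s['contact_force'],s['joint_velocities'].round(3));print(arm.hand_in())"
```

```text
[-0.94825982  0.09036739  0.18933935] [-0.01  -0.     0.    -0.003  0.003  0.001  0.002]
the job is handed in; nothing more can be done
None
```

I gripped the handle post and slid the carriage about 174 mm along the rail. Then I let go and pressed the tray's side bar down gradually to about 0.57 rad. All the nuts slid out and the pan sank. I eased the bar back up and lifted the arm clear, then handed the job in at about 15.6 s.

My last checks before handing in:
- **Pan position:** the pan was within about 5 mm of the spout along the rail. The views disagreed by a few mm, putting the pan at y 0.064–0.072 m and the spout at about 0.066.
- **Pan drop:** the rim had dropped about 25 mm in the side view, which means it was on its stop.
- **Tray:** it was level and empty.
- **Bystanders:** none of those I could see had been displaced.
- **Contact:** the arm was touching nothing, with a force reading under 1 N.

I could not count all seven nuts one by one. Five were clear, and about two more looked tipped on edge and overlapping. No nut was visible outside the pan.

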